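Put the hair trimmer away in the push-to-open drawer

TASK

Put the hair trimmer away in the low white drawer box: press the drawer front in so that the drawer springs out, lay the trimmer flat in the drawer (do not let it drop), then push the drawer back in until it latches and stays shut. Leave the comb, the hair clip and the clipper case where they are.

Things in the scene. Friction and masses are not known exactly. Their poses are not given: they have to be found in the camera images.
- cabinet: Low drawer box of white enamelled steel, fixed on the shelf (shelf top z = 0), turned by up to 10 degrees. Carcass 200 mm deep (its x), 230 mm wide (its y), top at 75 mm. Origin: centre of its underside, on the shelf. x points to its back: the drawer fills its -x end and comes out towards -x. The front is a plain white panel without a handle.
- drawer (a joint): How far the drawer is out (m). 0 = latched shut, panel 8 mm clear of the carcass. Range -0.0055 (rubber stop) to 0.115. Touch latch: pressed in 4 mm or more from shut and let go, it is freed and a spring (4.5 N shut, 2.5 N out) drives it fully out in 1 s. Pushed in to the stop (at least 4.5 mm past shut) and let go, it latches at 0; else it springs out again. 12 N holds it on the stop.
- drawer_front (a point): Centre of the outer face of the drawer's front panel, 39 mm above the shelf; moves with the drawer. The panel is 12 mm thick, 230 mm wide (y) and 72 mm high, from 3 to 75 mm above the shelf. Axes as the box's: the outer face looks along -x.
- drawer_in (a point): Centre of the drawer's inner floor, 16 mm above the shelf; moves with the drawer; axes as the box's. Inside 139 mm deep (x), 190 mm wide (y); side and back walls 4 mm thick, rims 38 mm above the floor; front panel top 59 mm above it. Fully out, the carcass still covers the rearmost 16 mm: the opening's centre is 8 mm towards -x of this point. The carcass roof is 54 mm above the floor.
- trimmer: Red hair trimmer, 165 mm long, body 38 mm wide and 34 mm high, steel blade 42 mm wide at one end, black cap at the other; about 0.22 kg. Starts lying flat on the shelf. Origin: centre of its underside. x runs along its length to the blade (tip at +84 mm, cap end at -82 mm), y across, z up. The red body, to be gripped across its width, spans x from -75 to +50 mm.
- trimmer_mid (a point): Middle of the trimmer, 17 mm above its origin; axes as the trimmer's.
- comb: Flat wooden comb, 180 x 40 x 6 mm, lying on the shelf; bystander. Origin: centre of its underside; x along its length. It and the trimmer lie on opposite sides of the box, either way round.
- clip: Steel hair clip, 112 mm long, 14 mm wide, about 20 mm high, lying on the shelf; bystander. Origin: middle of its underside; x along its length.
- case: Upright cylindrical aluminium clipper case with a shut flip lid, 84 mm across, 163 mm tall; bystander. Origin: centre of its underside.
Mind the look-alikes: they are no part of the job. Of the things that look like the trimmer, take the one that is nearest to the robot's base at the start.

How it is judged:
By the outcome, as a careful person would: the job done as asked, in the order asked, and still so for the second after the job is handed in, with the robot touching nothing.
It also fails if it takes over 69 s, if anything falls off the work surface, if the arm or the gripper's body presses on something with over 40 N, if the wrist force passes 120 N, or if a joint passes its speed limit or range.

ROBOT

A 6-joint arm with a two-finger parallel gripper is mounted at the origin on the work surface. World frame = base frame: x ahead of the robot, y to its left, z up, the work surface at z = 0. Lengths are in m, angles in rad, forces in N, time in s.
With the tool pointing down it reaches from about 0.375 to 0.975 m from the base axis. Payload 3.8 kg.
Tool frame: the origin (TCP) lies at the very end of the fingers, on their centre line; the grasp point (between the pads) lies 19 mm behind it; z points along the fingers, y is the line along which they close (so a half turn about z gives the same grasp; the last joint's range is limited). The gripper opens to 88 mm and grips with 3 to 60 N. Pads are 18 mm wide; open, the fingers measure 123 mm over their backs; the gripper's body (75 mm by 187 mm) begins 45 mm behind the grasp point.
Start: joints at [1.253, 0.264, 1.604, -0, 1.274, -0.037], TCP at [0.187, 0.649, 0.239] pointing down, gripper open.
Joint ranges: [-2.63, 2.63], [-0.94, 2.18], [0.31, 2.57], [-1.31, 4.45], [0, 2.66], [-2.55, 2.55]. Speed limits (rad/s): [2.57, 2.57, 3.14, 3.14, 3.14, 3.14].

INTERFACE

Orientations are given as a unit quaternion [x, y, z, w].
In Python, from rig import ctrl, vision gives the robot as it stands.
- The arm moves only by the shell command python3 -m creep 'ROWS' [FORCE]. ROWS is JSON, a list that holds one entry, the list of rows, each a list of 7 numbers: the shift along the world's x, y, z in units of 0.2 m (1.0 is 0.2 m), then the turn, a rotation vector about the world's x, y, z in units of 45 degrees (1.0 is 45 degrees), then the opening, from -1 (shut) to 1 (fully open), so that 0 is half open. A call has 1 to 8 rows; each row is the pose to reach, as a shift and turn from the pose commanded when the call began; what a row does not reach only later rows make up. A row lasts 1/10 s, in which the tool goes at most 50 mm and 8.59 degrees, less where a joint would pass 70% of its speed; a pose out of reach is approached as far as the arm can. A call with a number of a shift or a turn outside -1 to 1 is refused whole. A call with a gripper value outside its range is refused whole. The fingers move at their own pace and stop on an object; FORCE is the grip in N (left out, the last holds). Time passes only in rows, so rows that repeat a pose let the fingers close. It gives the time, the measured TCP pose, the force, the opening and the grip force at its end, in the units of the state.
- ctrl.sense(): the state, without advancing time (a new reading comes with each control period).
- vision.snapshot(name): name is "scene" or "top"; returns a dict with "pixels" (420x560x3 uint8, blue, green, red), "fx", "fy", "cx", "cy" (pixels), "R" (3x3) and "t" (3): a world point X has camera coordinates R X + t. Camera axes: x right, y down, z forward; pixel columns grow to the right and rows downward; lengths in m; the calibration is good to about 2 mm. A picture is of the moment at which its call begins. There is no depth.
- ctrl.job_done(): hands the job in; it is judged then, once.
The state is a dict: "time": time; "joints": joint angles; "qd": joint speeds; "joint_torque": joint torques, N m; "eef_pos": TCP position; "tcp_rot": TCP orientation; "wrist_force": force on the tool from outside, world axes, zero at the start; "ft_torque": the same for the moment, N m; "gripper_width": finger opening in m; "grip_force": force on a finger pad.
Only numpy, scipy, OpenCV 4.12 (cv2) and the standard library are available. Lean on these libraries where they do the work, as an engineer would, in place of code of your own. Each camera call takes 0.05 s, during which the arm holds its last target. There are 200 camera calls.

## Working session

There is one attempt and no reset: what is moved stays moved. The work goes in short steps, Python scripts to look and compute and a shell command to move; the robot and the scene stay as the last step left them, time stands still between calls to the robot, and variables do not carry over. Pictures are saved under pics/ and viewed, at most 10 in all, crops included, and the job is handed in when it is done.

```bash
mkdir -p pics; ls; python3 - <<'E'
from rig import ctrl, vision
import cv2,json
s=ctrl.sense();print({k:s[k] for k in("time","eef_pos","tcp_rot","wrist_force","gripper_width")})
import numpy as np
for n in("scene","top"):
    d=vision.snapshot(n);cv2.imwrite(f"pics/{n}0.png",np.array(d["pixels"]))
    print(n,d["fx"],d["fy"],d["cx"],d["cy"],np.round(d["R"],4).tolist(),np.round(d["t"],4).tolist())
E
```

```text
pics
{'time': 0.0, 'eef_pos': array([0.18684544, 0.64790553, 0.23740968]), 'tcp_rot': array([ 1.39942849e-01,  9.90158978e-01, -1.07718347e-03, -1.94063232e-04]), 'wrist_force': array([ 0.05071203, -0.25541738, -0.99528687]), 'gripper_width': 0.08794970269990329}
scene 524.2500783223875 524.2500783223875 285.5827008489544 214.8338718178905 [[-0.8551, 0.5181, 0.0172], [0.321, 0.5553, -0.7672], [-0.4071, -0.6505, -0.6412]] [0.4533, -0.2019, 1.964]
top 470.9402250358831 470.9402250358831 283.72300713302695 207.16260924904 [[-0.0236, -0.9996, -0.0136], [-0.988, 0.0254, -0.1525], [0.1527, 0.0098, -0.9882]] [0.1135, 0.5822, 1.2031]
```

View pics/scene0.png

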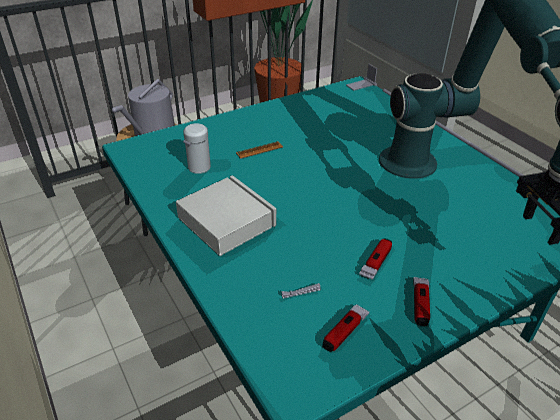

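View pics/top0.png

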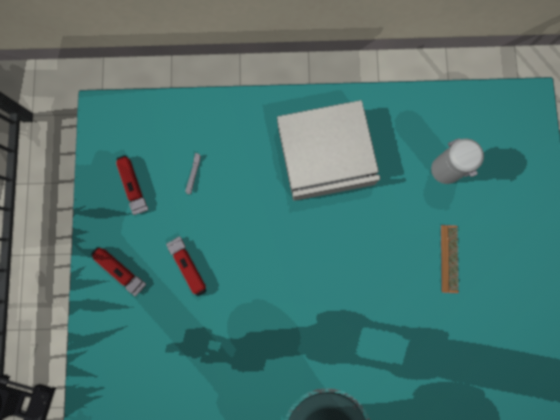

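Scene (377,258) / top (187,266) is trimmer A. C is at scene (421,301) / top (118,271) and B at scene (346,328) / top (131,185). The box is at top (328,148) with its front facing the robot, the clip at (194,174), the case at (460,160) and the comb at (450,258). A looks nearest to the base at top (325,420). I'll measure to check that and enlarge A and the box.

```bash
cat > h.py <<'E'
import numpy as np, cv2
from rig import ctrl, vision
def snap(n):
    d=vision.snapshot(n); d["pixels"]=np.array(d["pixels"]); d["K"]=np.array([[d["fx"],0,d["cx"]],[0,d["fy"],d["cy"]],[0,0,1]])
    d["R"]=np.array(d["R"]);d["t"]=np.array(d["t"]); d["P"]=d["K"]@np.c_[d["R"],d["t"]]; return d
def onplane(d,uv,z):
    r=d["R"].T@np.linalg.solve(d["K"],[uv[0],uv[1],1]); c=-d["R"].T@d["t"]
    return c+r*(z-c[2])/r[2]
def tri(ds,uvs):
    X=cv2.triangulatePoints(ds[0]["P"],ds[1]["P"],np.array(uvs[0],float).reshape(2,1),np.array(uvs[1],float).reshape(2,1)).ravel()
    return X[:3]/X[3]
def proj(d,X):
    p=d["P"]@np.r_[X,1]; return p[:2]/p[2]
def red(d):
    h=cv2.cvtColor(d["pixels"],cv2.COLOR_BGR2HSV); 
    return (((h[...,0]<6)|(h[...,0]>174))&(h[...,1]>150)&(h[...,2]>60)).astype(np.uint8)
def blobs(m,a=80):
    n,l,s,c=cv2.connectedComponentsWithStats(m)
    return [(c[i],s[i,4],cv2.minAreaRect(np.argwhere(l==i)[:,::-1].astype(np.float32))) for i in range(1,n) if s[i,4]>a]
E
python3 - <<'E'
from h import *
t,s=snap("top"),snap("scene")
for n,d in(("top",t),("scene",s)):
    for c,a,r in blobs(red(d)):
        if d is s and c[1]<200: continue
        X=onplane(d,c,.025); print(n,c.round(1),a,np.round(r[0],1),np.round(r[1],1),round(r[2],1),X.round(3),np.hypot(*X[:2]).round(3))
z=lambda im,x,y,w,h,k:cv2.resize(im[y:y+h,x:x+w],None,fx=k,fy=k,interpolation=cv2.INTER_CUBIC)
o=np.zeros((600,800,3),np.uint8)
for im,x,y,i,j in((t["pixels"],262,90,0,0),(s["pixels"],165,165,0,1),(t["pixels"],130,220,1,0),(s["pixels"],320,200,1,1)):
    o[i*300:i*300+300,j*400:j*400+400]=z(im,x,y,133,100,3)[:300,:400] if 0 else cv2.resize(im[y:y+100,x:x+133],(400,300),interpolation=cv2.INTER_CUBIC)
cv2.imwrite("pics/crop1.png",o)
E
```

```text
top [128.4 177.8] 484 [128.5 178. ] [42.7 12.3] 71.6 [0.68  0.522 0.025] 0.857
top [111.9 265.6] 518 [112.  265.7] [44.6 12.9] 41.3 [0.443 0.559 0.025] 0.713
top [189.5 271.7] 536 [189.1 271.2] [45.1 12.8] 61.7 [0.422 0.353 0.025] 0.55
scene [379.3 253.6] 373 [379.3 253.7] [13.4 31.8] 32.5 [0.425 0.358 0.025] 0.556
scene [423.3 297.1] 248 [423.  298.5] [31. 12.] 90.0 [0.429 0.55  0.025] 0.697
scene [342.6 329.5] 558 [342.5 329.2] [16.1 43.4] 42.4 [0.681 0.527 0.025] 0.861
```

View pics/crop1.png

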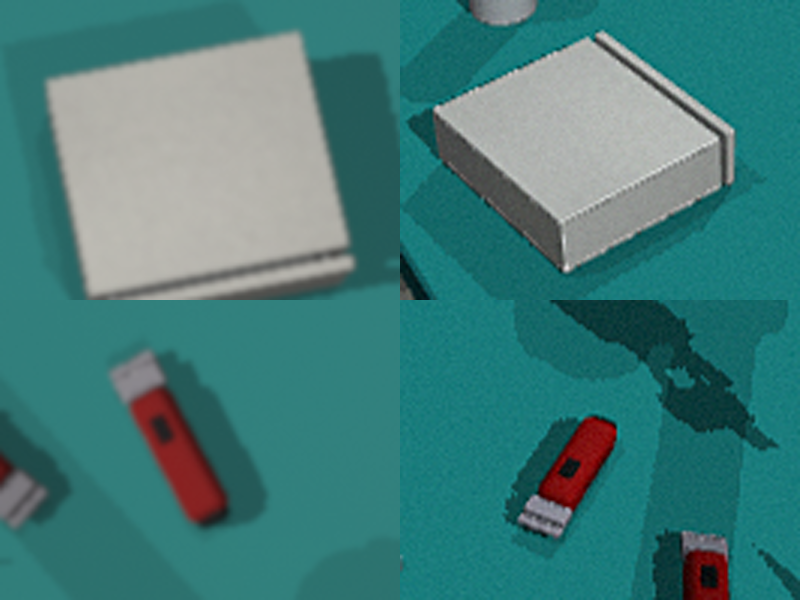

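The crop shows A (red body, steel blade, black cap, as described) with its blade at top (174,241) and cap at (200,292). It is 0.55 m from the base; C is 0.70 m and B 0.86 m, so A is the one meant. The box's carcass top corners can be read in both views. I'll triangulate now.

```bash
python3 - <<'E'
from h import *
t,s=snap("top"),snap("scene")
k=400/133
T=lambda x,y,ox,oy:(ox+x/k-.0,oy+y/3)
pairs=dict(BkL=(T(46,78,262,90),T(165,219,165,165)),BkR=(T(301,31,262,90),T(34,108,165,165)),FrR=(T(348,247,262,90),T(197,38,165,165)),FrL=(T(88,296,262,90),T(320,140,165,165)),
 sw=(T(161,130,130,220),T(169,167,320,200)),tip=(T(131,62,130,220),T(141,225,320,200)),cap=(T(212,218,130,220),T(203,118,320,200)))
X={n:tri((t,s),p) for n,p in pairs.items()}
for n,x in X.items(): print(n,x.round(4),"z-plane75" if n[0] in"BF" else "", onplane(t,pairs[n][0],.075 if n[0] in "BF" else .03).round(4))
P=lambda n:onplane(t,pairs[n][0],.075)
for Q in (X.get,P):
    c=sum(Q(n) for n in("BkL","BkR","FrR","FrL"))/4
    xd=(Q("BkL")+Q("BkR")-Q("FrL")-Q("FrR"))/2; yd=(Q("BkL")+Q("FrL")-Q("BkR")-Q("FrR"))/2
    print("box",c.round(4),"depth",np.linalg.norm(xd).round(4),"w",np.linalg.norm(yd).round(4),"yaw",np.degrees([np.arctan2(xd[1],xd[0]),np.arctan2(-yd[0],yd[1])]).round(2))
# shape fit for trimmer axis
b=[x for x in blobs(red(t)) if abs(x[0][0]-189)<6][0]
n,l,_,_=cv2.connectedComponentsWithStats(red(t)); m=np.argwhere(l==l[272,189])[:,::-1]
W=np.array([onplane(t,p,.027)[:2] for p in m]); c=W.mean(0); u,sv,v=np.linalg.svd(W-c)
print("red centre",c.round(4),"axis",v[0].round(4),np.degrees(np.arctan2(v[0][1],v[0][0])).round(2),"ext",np.ptp(W@v[0]).round(4),np.ptp(W@v[1]).round(4), len(m))
d=X["tip"]-X["cap"];print("tip-cap ang",np.degrees(np.arctan2(d[1],d[0])).round(2),np.linalg.norm(d).round(4))
E
```

```text
BkL [0.8234 0.112  0.0767] z-plane75 [0.8267 0.1102 0.075 ]
BkR [ 0.8634 -0.1168  0.0711] z-plane75 [ 0.8639 -0.1175  0.075 ]
FrR [ 0.6623 -0.146   0.0711] z-plane75 [ 0.6659 -0.1486  0.075 ]
FrL [0.6297 0.078  0.0695] z-plane75 [0.6285 0.0781 0.075 ]
sw [0.4442 0.3664 0.0333]  [0.4438 0.3676 0.03  ]
tip [0.5044 0.3998 0.0146]  [0.5045 0.3948 0.03  ]
cap [0.3661 0.3232 0.0273]  [0.3664 0.3224 0.03  ]
box [ 0.7447 -0.0182  0.0721] depth 0.2 w 0.2293 yaw [9.11 9.12]
box [ 0.7463 -0.0194  0.075 ] depth 0.2006 w 0.2302 yaw [9.05 9.34]
red centre [0.4217 0.3524] axis [-0.878  -0.4787] -151.4 ext 0.1196 0.0333 534
tip-cap ang 28.97 0.1586
```

```bash
python3 -m creep '[[[0.55,-1,0,0,0,0.56,-1],[0.55,-1,0,0,0,0.56,-1],[0.55,-1,0,0,0,0.56,-1],[0.55,-1,0,0,0,0.56,-1],[0.55,-1,0,0,0,0.56,-1],[0.55,-1,0,0,0,0.56,-1]]]' 10; python3 -m creep '[[[0.55,-1,0,0,0,0,-1],[0.55,-1,0,0,0,0,-1],[0.55,-1,0,0,0,0,-1],[0.55,-1,0,0,0,0,-1],[0.55,-1,0,0,0,0,-1],[0.55,-1,0,0,0,0,-1]]]'; python3 -m creep '[[[0.55,-1,0,0,0,0,-1],[0.55,-1,0,0,0,0,-1],[0.55,-1,0,0,0,0,-1],[0.55,-1,0,0,0,0,-1],[0.55,-1,0,0,0,0,-1],[0.55,-1,0,0,0,0,-1]]]'
```

```text
time: 0.9
eef_pos: [0.2984, 0.4456, 0.2388]
tcp_rot: [-0.078, 0.997, -0.0, 0.0]
wrist_force: [-0.3, 1.0, -0.1]
gripper_width: 0.0423
grip_force: 0.0
time: 1.5
eef_pos: [0.4085, 0.2468, 0.239]
tcp_rot: [-0.078, 0.997, -0.0, 0.0]
wrist_force: [-1.1, 0.7, 0.2]
gripper_width: 0.0005
grip_force: 0.0
time: 2.1
eef_pos: [0.5189, 0.0474, 0.2387]
tcp_rot: [-0.078, 0.997, -0.0, 0.0]
wrist_force: [-1.0, 0.5, -0.2]
gripper_width: 0.0007
grip_force: 0.0
```

```bash
python3 -m creep '[[[0.25,-0.47,-1,0,0,0,-1],[0.25,-0.47,-1,0,0,0,-1],[0.25,-0.47,-1,0,0,0,-1],[0.25,-0.47,-1,0,0,0,-1],[0.25,-0.47,-1,0,0,0,-1],[0.25,-0.47,-1,0,0,0,-1],[0.25,-0.47,-1,0,0,0,-1]]]'; python3 -m creep '[[[0.05,0.01,0,0,0,0,-1],[0.1,0.015,0,0,0,0,-1],[0.15,0.025,0,0,0,0,-1],[0.2,0.03,0,0,0,0,-1],[0.2,0.03,0,0,0,0,-1]]]'
```

```text
time: 2.8
eef_pos: [0.567, -0.0436, 0.0387]
tcp_rot: [-0.08, 0.997, 0.0, -0.001]
wrist_force: [-0.5, 0.1, 0.4]
gripper_width: 0.0006
grip_force: 0.0
time: 3.3
eef_pos: [0.6095, -0.0392, 0.0397]
tcp_rot: [-0.08, 0.997, -0.0, 0.001]
wrist_force: [0.3, 0.5, -0.4]
gripper_width: 0.0008
grip_force: 0.0
```

```bash
python3 -m creep '[[[0.01,0.002,0,0,0,0,-1],[0.02,0.003,0,0,0,0,-1],[0.03,0.005,0,0,0,0,-1],[0.04,0.006,0,0,0,0,-1],[0.04,0.006,0,0,0,0,-1]]]'
```

```text
time: 3.8
eef_pos: [0.6152, -0.0383, 0.0387]
tcp_rot: [-0.079, 0.997, -0.0, 0.0]
wrist_force: [1.3, -0.1, -1.1]
gripper_width: 0.0005
grip_force: 0.0
```

```bash
python3 -m creep '[[[0.01,0.002,0,0,0,0,-1],[0.02,0.003,0,0,0,0,-1],[0.02,0.003,0,0,0,0,-1]]]'
```

```text
time: 4.1
eef_pos: [0.6192, -0.0376, 0.0387]
tcp_rot: [-0.079, 0.997, -0.0, -0.0]
wrist_force: [0.1, 0.3, -0.2]
gripper_width: 0.0007
grip_force: 0.0
```

```bash
python3 -m creep '[[[0.01,0.002,0,0,0,0,-1],[0.02,0.003,0,0,0,0,-1],[0.02,0.003,0,0,0,0,-1]]]'
```

```text
time: 4.4
eef_pos: [0.6222, -0.0371, 0.0386]
tcp_rot: [-0.079, 0.997, 0.0, -0.001]
wrist_force: [-3.9, -0.4, 4.1]
gripper_width: 0.0006
grip_force: 2.4
```

```bash
python3 -m creep '[[[0.01,0.002,0,0,0,0,-1],[0.01,0.002,0,0,0,0,-1]]]'
```

```text
time: 4.6
eef_pos: [0.6244, -0.0367, 0.0386]
tcp_rot: [-0.079, 0.997, 0.0, -0.001]
wrist_force: [-4.0, -1.1, 2.7]
gripper_width: 0.0004
grip_force: 2.4
```

```bash
python3 -m creep '[[[0.01,0.002,0,0,0,0,-1],[0.015,0.002,0,0,0,0,-1],[0.015,0.002,0,0,0,0,-1]]]'
```

```text
time: 4.9
eef_pos: [0.6251, -0.0365, 0.0385]
tcp_rot: [-0.08, 0.997, 0.0, -0.003]
wrist_force: [-12.1, -1.7, 8.7]
gripper_width: 0.0007
grip_force: 6.0
```

```bash
python3 -m creep '[[[0.008,0.001,0,0,0,0,-1],[0.008,0.001,0,0,0,0,-1],[0.008,0.001,0,0,0,0,-1]]]'
```

```text
time: 5.2
eef_pos: [0.6251, -0.0365, 0.0385]
tcp_rot: [-0.08, 0.997, 0.0, -0.005]
wrist_force: [-16.3, -1.8, 12.2]
gripper_width: 0.0004
grip_force: 8.3
```

```bash
python3 -m creep '[[[-0.25,-0.04,0,0,0,0,-1],[-0.5,-0.08,0,0,0,0,-1],[-0.75,-0.12,0,0,0,0,-1],[-0.78,-0.12,0.25,0,0,0,-1],[-0.78,-0.12,0.5,0,0,0,-1],[-0.78,-0.12,0.75,0,0,0,-1],[-0.78,-0.12,1,0,0,0,-1],[-0.78,-0.12,1,0,0,0,-1]]]'; python3 -m creep '[[[-0.2,1,0,0,0,0.43,1],[-0.2,1,0,0,0,0.43,1],[-0.2,1,0,0,0,0.43,1],[-0.2,1,0,0,0,0.43,1],[-0.2,1,0,0,0,0.43,1],[-0.2,1,0,0,0,0.43,1]]]'
python3 - <<'E'
from h import *
t,s=snap("top"),snap("scene")
o=np.zeros((600,800,3),np.uint8)
o[:300,:400]=cv2.resize(t["pixels"][90:270,250:400],(250,300))[:, :1].repeat(400,1)*0
o[:,:400]=cv2.resize(t["pixels"][90:270,260:380],(400,600),interpolation=cv2.INTER_CUBIC)
o[:,400:]=cv2.resize(s["pixels"][150:330,190:310],(400,600),interpolation=cv2.INTER_CUBIC)
cv2.imwrite("pics/open.png",o)
E
```

```text
time: 6.0
eef_pos: [0.4795, -0.0609, 0.2479]
tcp_rot: [-0.079, 0.997, -0.002, 0.009]
wrist_force: [0.1, 0.3, 0.1]
gripper_width: 0.0003
grip_force: 0.0
time: 6.6
eef_pos: [0.4336, 0.1413, 0.2383]
tcp_rot: [-0.248, 0.969, -0.0, 0.0]
wrist_force: [-0.3, -0.8, 0.2]
gripper_width: 0.0463
grip_force: 0.0
```

View pics/open.png

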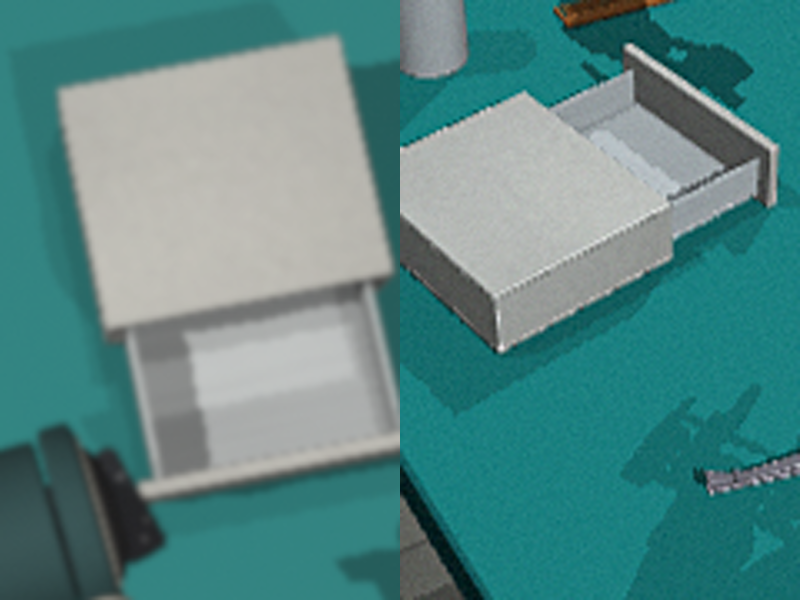

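The drawer is fully out and empty: its front edge is at top (303,239), scene (303,194). Next I check its position and move above the trimmer.

```bash
python3 -m creep '[[[0,1,-0.5,0,0,0,1],[0,1,-0.5,0,0,0,1],[0,1,-0.5,0,0,0,1],[0,1,-0.5,0,0,0,1],[0,1,-0.5,0,0,0,1],[0,1,-0.5,0,0,0,1],[0,1,-0.5,0,0,0,1]]]'
python3 - <<'E'
from h import *
t,s=snap("top"),snap("scene")
a=tri((t,s),((302.9,239.1),(303.1,194.1)));print("FL outer top corner",a.round(4))
o=np.array([.7455,-.019]);th=np.radians(9.1);bx=np.array([np.cos(th),np.sin(th)]);by=np.array([-bx[1],bx[0]])
print("expect",o-.235*bx+.115*by, "box coords",(a[:2]-o)@bx,(a[:2]-o)@by)
for d in(.115,):
    # inner floor: panel inner face at -(.108+d); centre 69.5 behind
    c=o+(-.108-d+.0695)*bx; print("drawer_in",c,"opening",c-.008*bx)
cv2.imwrite("pics/tr.png",cv2.resize(s["pixels"][180:300,300:460],(800,600),interpolation=cv2.INTER_CUBIC))
E
```

```text
time: 7.4
eef_pos: [0.4345, 0.3384, 0.1382]
tcp_rot: [-0.245, 0.969, -0.001, -0.001]
wrist_force: [-1.1, 0.4, 0.6]
gripper_width: 0.0881
grip_force: 0.0
FL outer top corner [0.4969 0.0515 0.0689]
expect [0.49526958 0.05738544] box coords -0.23432948181773167 0.10895765157552413
drawer_in [ 0.59393198 -0.04327726] opening [ 0.58603267 -0.04454253]
```

View pics/tr.png

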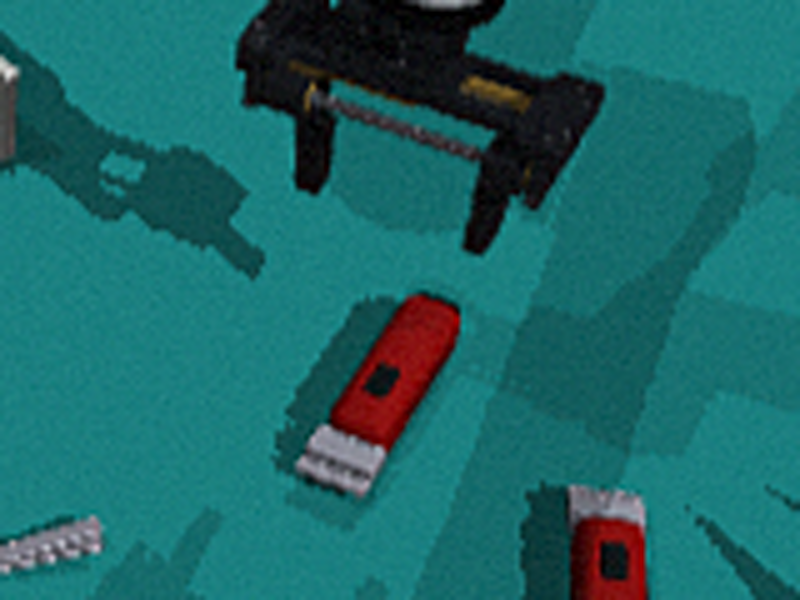

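The gripper is astride and above trimmer A (crop (385,380)), pads aligned with its width; the way down is clear.

```bash
python3 -m creep '[[[-0.01,0.1,-0.2,0,0,0,1],[-0.01,0.1,-0.4,0,0,0,1],[-0.01,0.1,-0.5,0,0,0,1],[-0.01,0.1,-0.58,0,0,0,1],[-0.01,0.1,-0.62,0,0,0,1],[-0.01,0.1,-0.64,0,0,0,1],[-0.01,0.1,-0.64,0,0,0,1],[-0.01,0.1,-0.64,0,0,0,1]]]'; python3 -m creep '[[[0,0,0,0,0,0,-0.3],[0,0,0,0,0,0,-0.3],[0,0,0,0,0,0,-0.5],[0,0,0,0,0,0,-0.5],[0,0,0,0,0,0,-0.5],[0,0,0,0,0,0,-0.5],[0,0,0,0,0,0,-0.5],[0,0,0,0,0,0,-0.5]]]' 20
```

```text
time: 8.3
eef_pos: [0.4327, 0.3603, 0.012]
tcp_rot: [-0.246, 0.969, 0.0, 0.001]
wrist_force: [1.1, -0.7, 0.9]
gripper_width: 0.088
grip_force: 0.0
time: 9.1
eef_pos: [0.4317, 0.3598, 0.0107]
tcp_rot: [-0.246, 0.969, -0.0, 0.0]
wrist_force: [0.3, -0.7, 0.2]
gripper_width: 0.0381
grip_force: 20.0
```

```bash
python3 -m creep '[[[0,0,0.1,0,0,0,-0.5],[0,0,0.25,0,0,0,-0.5],[0,0,0.45,0,0,0,-0.5],[0,0,0.65,0,0,0,-0.5],[0,0,0.85,0,0,0,-0.5],[0,0,0.9,0,0,0,-0.5],[0,0,0.9,0,0,0,-0.5]]]' 25; python3 -m creep '[[[0.06,-0.16,0,0,0,-0.17,-0.5],[0.12,-0.32,0,0,0,-0.34,-0.5],[0.19,-0.48,0,0,0,-0.5,-0.5],[0.25,-0.64,0,0,0,-0.68,-0.5],[0.31,-0.8,0,0,0,-0.84,-0.5],[0.37,-1,0,0,0,-1,-0.5],[0.37,-1,0,0,0,-1,-0.5]]]';  python3 -m creep '[[[0.06,-0.16,0,0,0,-0.17,-0.5],[0.12,-0.32,0,0,0,-0.34,-0.5],[0.19,-0.48,0,0,0,-0.5,-0.5],[0.25,-0.64,0,0,0,-0.68,-0.5],[0.31,-0.8,0,0,0,-0.84,-0.5],[0.37,-1,0,0,0,-1,-0.5],[0.37,-1,0,0,0,-1,-0.5]]]'; python3 -m creep '[[[0,0,0,0,0,-0.15,-0.5],[0,0,0,0,0,-0.3,-0.5],[0,0,0,0,0,-0.43,-0.5],[0,0,0,0,0,-0.43,-0.5],[0,0,0,0,0,-0.43,-0.5]]]'
```

```text
time: 9.8
eef_pos: [0.4326, 0.3608, 0.1925]
tcp_rot: [-0.246, 0.969, 0.001, 0.002]
wrist_force: [-0.3, -0.5, -2.4]
gripper_width: 0.0381
grip_force: 25.0
time: 10.5
eef_pos: [0.5048, 0.1556, 0.1871]
tcp_rot: [0.147, 0.989, -0.002, -0.002]
wrist_force: [1.0, -0.2, -1.8]
gripper_width: 0.038
grip_force: 25.0
time: 11.2
eef_pos: [0.5795, -0.0433, 0.1877]
tcp_rot: [0.514, 0.858, -0.001, -0.001]
wrist_force: [0.2, 0.6, -1.7]
gripper_width: 0.0376
grip_force: 25.0
time: 11.7
eef_pos: [0.5786, -0.039, 0.1889]
tcp_rot: [0.647, 0.762, -0.001, -0.001]
wrist_force: [-0.2, -0.4, -1.6]
gripper_width: 0.0375
grip_force: 25.0
```

```bash
python3 -m creep '[[[0.035,-0.02,-0.15,0,0,0,-0.5],[0.035,-0.02,-0.3,0,0,0,-0.5],[0.035,-0.02,-0.4,0,0,0,-0.5],[0.035,-0.02,-0.4,0,0,0,-0.5],[0.035,-0.02,-0.4,0,0,0,-0.5]]]'
python3 - <<'E'
from h import *
t,s=snap("top"),snap("scene")
o=np.zeros((600,800,3),np.uint8)
o[:,:400]=cv2.resize(t["pixels"][130:280,260:400],(400,429))[:429].repeat(1,0) if 0 else cv2.resize(t["pixels"][90:285,265:395],(400,600),interpolation=cv2.INTER_CUBIC)
o[:,400:]=cv2.resize(s["pixels"][90:285,200:330],(400,600),interpolation=cv2.INTER_CUBIC)
cv2.imwrite("pics/above.png",o)
E
```

```text
time: 12.2
eef_pos: [0.5862, -0.0436, 0.1102]
tcp_rot: [0.648, 0.762, -0.0, -0.001]
wrist_force: [-0.5, 0.8, -1.6]
gripper_width: 0.0375
grip_force: 25.0
```

View pics/above.png

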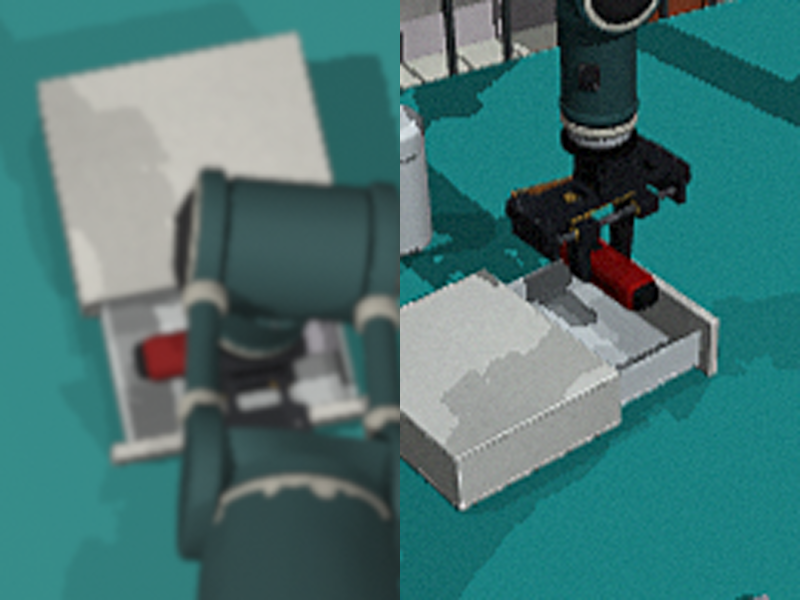

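The trimmer hangs over the drawer with its cap at top (310,206), scene (280,185), across the drawer's width. Next I check the clearance to the side wall.

```bash
python3 - <<'E'
from h import *
t,s=snap("top"),snap("scene")
o=np.array([.7455,-.019]);th=np.radians(9.1);bx=np.array([np.cos(th),np.sin(th)]);by=np.array([-bx[1],bx[0]])
f=lambda a:np.r_[(a[:2]-o)@bx,(a[:2]-o)@by,a[2]].round(4)
T=lambda x,y:(265+x/3.077,90+y/3.077)
print("cap",f(tri((t,s),(T(137,357),(200+248/3.077,90+293/3.077)))), f(onplane(t,T(137,357),.12)))
for p in((106,312),(125,440)): print("wall rim outer/inner",f(onplane(t,T(*p),.054)))
print("panel TL outer",f(onplane(t,T(112,455),.075)),f(onplane(t,T(112,447),.075)), "carcass FL",f(onplane(t,T(87,300),.075)))
print("tcp",f(ctrl.sense()["eef_pos"]))
E
```

```text
cap [-0.1617  0.0806  0.1223] [-0.1604  0.0795  0.12  ]
wall rim outer/inner [-0.1074  0.0937  0.054 ]
wall rim outer/inner [-0.2188  0.0984  0.054 ]
panel TL outer [-0.2311  0.1125  0.075 ] [-0.2245  0.1112  0.075 ] carcass FL [-0.0981  0.1087  0.075 ]
tcp [-0.1595  0.0002  0.1125]
```

```bash
python3 -m creep '[[[0,0,-0.1,0,0,0,-0.5],[0,0,-0.2,0,0,0,-0.5],[0,0,-0.3,0,0,0,-0.5],[0,0,-0.35,0,0,0,-0.5],[0,0,-0.385,0,0,0,-0.5],[0,0,-0.385,0,0,0,-0.5],[0,0,-0.385,0,0,0,-0.5]]]'
```

```text
time: 13.1
eef_pos: [0.5875, -0.0441, 0.0346]
tcp_rot: [0.649, 0.761, 0.0, 0.001]
wrist_force: [0.2, -0.7, -1.3]
gripper_width: 0.0376
grip_force: 25.0
```

```bash
python3 -m creep '[[[0,0,-0.01,0,0,0,-0.5],[0,0,-0.02,0,0,0,-0.5],[0,0,-0.02,0,0,0,-0.5]]]'
```

```text
time: 13.4
eef_pos: [0.5867, -0.044, 0.0298]
tcp_rot: [0.649, 0.761, 0.0, 0.0]
wrist_force: [-0.3, 0.3, -2.1]
gripper_width: 0.0377
grip_force: 25.0
```

```bash
python3 -m creep '[[[0,0,-0.005,0,0,0,-0.5],[0,0,-0.01,0,0,0,-0.5],[0,0,-0.01,0,0,0,-0.5]]]'
```

```text
time: 13.7
eef_pos: [0.5865, -0.044, 0.0275]
tcp_rot: [0.649, 0.761, -0.0, -0.0]
wrist_force: [0.1, 0.6, -1.4]
gripper_width: 0.0378
grip_force: 25.0
```

```bash
python3 -m creep '[[[0,0,-0.005,0,0,0,-0.5],[0,0,-0.005,0,0,0,-0.5],[0,0,-0.005,0,0,0,-0.5]]]'
```

```text
time: 14.0
eef_pos: [0.5867, -0.0441, 0.0267]
tcp_rot: [0.649, 0.761, -0.0, -0.0]
wrist_force: [0.0, 0.2, -2.0]
gripper_width: 0.0378
grip_force: 25.0
```

```bash
python3 -m creep '[[[0,0,-0.005,0,0,0,-0.5],[0,0,-0.005,0,0,0,-0.5],[0,0,-0.005,0,0,0,-0.5]]]'
```

```text
time: 14.3
eef_pos: [0.5869, -0.044, 0.0266]
tcp_rot: [0.649, 0.761, 0.0, 0.0]
wrist_force: [-3.0, 0.0, 5.3]
gripper_width: 0.0382
grip_force: 25.0
```

```bash
python3 -m creep '[[[0,0,-0.005,0,0,0,-0.5],[0,0,-0.005,0,0,0,-0.5],[0,0,-0.005,0,0,0,-0.5]]]'
```

```text
time: 14.6
eef_pos: [0.5878, -0.0439, 0.0266]
tcp_rot: [0.649, 0.761, 0.001, 0.001]
wrist_force: [-2.7, 1.0, 9.1]
gripper_width: 0.0377
grip_force: 25.0
```

```bash
python3 -m creep '[[[0,0,0.005,0,0,0,-0.5],[0,0,0.005,0,0,0,-0.1],[0,0,0.005,0,0,0,0.2],[0,0,0.005,0,0,0,0.2],[0,0,0.005,0,0,0,0.2],[0,0,0.005,0,0,0,0.2]]]'; python3 -m creep '[[[0,0,0.1,0,0,0,0.2],[0,0,0.2,0,0,0,0.2],[0,0,0.4,0,0,0,0.2],[0,0,0.6,0,0,0,0.2],[0,0,0.8,0,0,0,0.2],[0,0,0.8,0,0,0,0.2]]]'; python3 -m creep '[[[-0.25,0,0,0,0,0.19,-1],[-0.5,0,0,0,0,0.38,-1],[-0.75,0,0,0,0,0.56,-1],[-0.75,0,0,0,0,0.76,-1],[-0.75,0,0,0,0,0.94,-1],[-0.75,0,0,0,0,1,-1],[-0.75,0,0,0,0,1,-1]]]' 10
python3 - <<'E'
from h import *
t,s=snap("top"),snap("scene")
o=np.zeros((600,800,3),np.uint8)
o[:,:400]=cv2.resize(t["pixels"][90:285,265:395],(400,600),interpolation=cv2.INTER_CUBIC)
o[:,400:]=cv2.resize(s["pixels"][90:285,200:330],(400,600),interpolation=cv2.INTER_CUBIC)
cv2.imwrite("pics/laid.png",o)
E
```

```text
time: 15.2
eef_pos: [0.5866, -0.0441, 0.0255]
tcp_rot: [0.649, 0.761, -0.0, -0.0]
wrist_force: [0.4, 0.6, -0.5]
gripper_width: 0.0525
grip_force: 0.0
time: 15.8
eef_pos: [0.5912, -0.0445, 0.1931]
tcp_rot: [0.649, 0.761, 0.004, 0.005]
wrist_force: [1.0, 0.1, 0.6]
gripper_width: 0.0531
grip_force: 0.0
time: 16.5
eef_pos: [0.436, -0.044, 0.185]
tcp_rot: [0.308, 0.951, -0.0, -0.0]
wrist_force: [0.5, 1.2, -0.1]
gripper_width: 0.0003
grip_force: 0.0
```

View pics/laid.png

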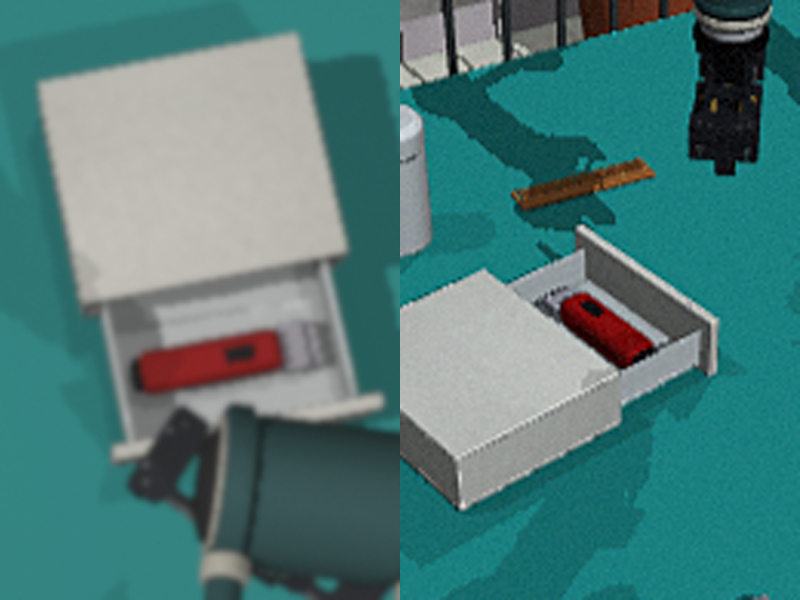

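The trimmer lies flat across the drawer (top crop (230,360)), below the rims and clear of the walls. Now I push the drawer shut.

```bash
python3 -m creep '[[[0.08,-0.1,-0.05,0,0,0.19,-1],[0.08,-0.1,-0.1,0,0,0.38,-1],[0.08,-0.1,-0.2,0,0,0.57,-1],[0.08,-0.1,-0.3,0,0,0.76,-1],[0.08,-0.1,-0.5,0,0,0.95,-1],[0.08,-0.1,-0.7,0,0,1,-1],[0.08,-0.1,-0.735,0,0,1,-1],[0.08,-0.1,-0.735,0,0,1,-1]]]'; python3 -m creep '[[[0.05,0.008,0,0,0,0,-1],[0.1,0.016,0,0,0,0,-1],[0.14,0.022,0,0,0,0,-1],[0.17,0.027,0,0,0,0,-1],[0.2,0.032,0,0,0,0,-1],[0.23,0.037,0,0,0,0,-1],[0.26,0.042,0,0,0,0,-1],[0.29,0.047,0,0,0,0,-1]]]'
```

```text
time: 17.4
eef_pos: [0.4511, -0.0637, 0.0373]
tcp_rot: [-0.079, 0.997, 0.001, -0.002]
wrist_force: [-0.0, -0.4, 0.6]
gripper_width: 0.0006
grip_force: 0.0
time: 18.2
eef_pos: [0.51, -0.0546, 0.0384]
tcp_rot: [-0.08, 0.997, 0.0, -0.001]
wrist_force: [-3.9, -1.3, 2.3]
gripper_width: 0.0002
grip_force: 1.9
```

```bash
python3 -m creep '[[[0.04,0.006,0,0,0,0,-1],[0.08,0.013,0,0,0,0,-1],[0.12,0.019,0,0,0,0,-1],[0.16,0.026,0,0,0,0,-1],[0.2,0.032,0,0,0,0,-1],[0.24,0.038,0,0,0,0,-1],[0.28,0.045,0,0,0,0,-1],[0.32,0.051,0,0,0,0,-1]]]'; python3 -m creep '[[[0.04,0.006,0,0,0,0,-1],[0.08,0.013,0,0,0,0,-1],[0.11,0.018,0,0,0,0,-1],[0.13,0.021,0,0,0,0,-1],[0.14,0.022,0,0,0,0,-1],[0.14,0.022,0,0,0,0,-1]]]'
```

```text
time: 19.0
eef_pos: [0.5743, -0.0437, 0.0382]
tcp_rot: [-0.079, 0.997, 0.001, -0.001]
wrist_force: [-5.4, 2.7, 2.7]
gripper_width: 0.0006
grip_force: 2.6
time: 19.6
eef_pos: [0.6025, -0.0393, 0.038]
tcp_rot: [-0.079, 0.997, 0.001, -0.001]
wrist_force: [-5.2, 2.9, 1.1]
gripper_width: 0.0004
grip_force: 1.9
```

Forces match the spring alone, so nothing is jammed. Now onto the stop.

```bash
python3 -m creep '[[[0.03,0.005,0,0,0,0,-1],[0.06,0.01,0,0,0,0,-1],[0.08,0.013,0,0,0,0,-1],[0.1,0.016,0,0,0,0,-1],[0.115,0.018,0,0,0,0,-1],[0.115,0.018,0,0,0,0,-1]]]'
```

```text
time: 20.2
eef_pos: [0.6249, -0.0356, 0.0379]
tcp_rot: [-0.08, 0.997, 0.001, -0.001]
wrist_force: [-5.1, 2.2, 0.8]
gripper_width: 0.0003
grip_force: 2.4
```

```bash
python3 -m creep '[[[0.01,0.002,0,0,0,0,-1],[0.01,0.002,0,0,0,0,-1],[0.01,0.002,0,0,0,0,-1]]]'
```

```text
time: 20.5
eef_pos: [0.6249, -0.0355, 0.0378]
tcp_rot: [-0.08, 0.997, 0.001, -0.003]
wrist_force: [-10.8, 0.4, 5.7]
gripper_width: 0.0003
grip_force: 5.3
```

```bash
python3 -m creep '[[[0.015,0.002,0,0,0,0,-1],[0.015,0.002,0,0,0,0,-1],[0.015,0.002,0,0,0,0,-1],[0.015,0.002,0,0,0,0,-1]]]'
```

```text
time: 20.9
eef_pos: [0.6249, -0.0356, 0.0378]
tcp_rot: [-0.08, 0.997, 0.001, -0.006]
wrist_force: [-19.4, -1.3, 12.3]
gripper_width: 0.0004
grip_force: 9.8
```

```bash
python3 -m creep '[[[-0.1,-0.016,0,0,0,0,-1],[-0.3,-0.05,0,0,0,0,-1],[-0.55,-0.09,0,0,0,0,-1],[-0.75,-0.12,0,0,0,0,-1],[-0.8,-0.13,0.2,0,0,0,-1],[-0.8,-0.13,0.45,0,0,0,-1],[-0.8,-0.13,0.7,0,0,0,-1],[-0.8,-0.13,0.9,0,0,0,-1]]]'; python3 -m creep '[[[0,0.2,0.1,0,0,0,-1],[0,0.4,0.1,0,0,0,-1],[0,0.6,0.1,0,0,0,-1],[0,0.8,0.1,0,0,0,-1],[0,1,0.1,0,0,0,-1],[0,1,0.1,0,0,0,-1],[0,1,0.1,0,0,0,-1],[0,1,0.1,0,0,0,-1]]]'
python3 - <<'E'
from h import *
t,s=snap("top"),snap("scene")
o=np.zeros((420,800,3),np.uint8)
o[:,:400]=cv2.resize(t["pixels"],(400,300))[0:1].repeat(420,0)*0+0
o[:300,:400]=cv2.resize(t["pixels"],(400,300)); o[:300,400:]=cv2.resize(s["pixels"],(400,300))
cv2.imwrite("pics/end.png",o[:300])
E
```

```text
time: 21.7
eef_pos: [0.4729, -0.0621, 0.2228]
tcp_rot: [-0.079, 0.997, -0.001, 0.003]
wrist_force: [0.6, -0.0, 0.1]
gripper_width: 0.0004
grip_force: 0.0
time: 22.5
eef_pos: [0.4714, 0.1378, 0.239]
tcp_rot: [-0.079, 0.997, -0.0, 0.001]
wrist_force: [0.5, -0.7, -0.8]
gripper_width: 0.0006
grip_force: 0.0
```

View pics/end.png

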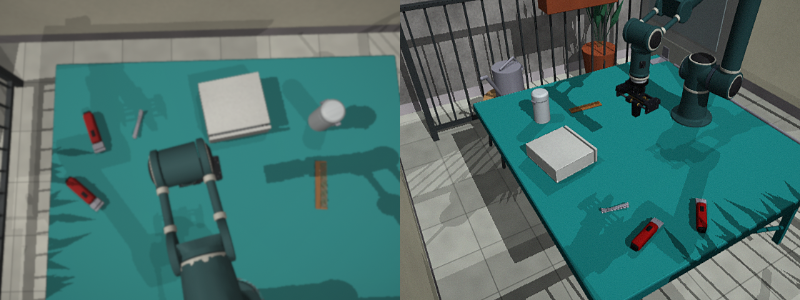

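The drawer is still shut 1.5 s after release (box at left panel (235,107)). The comb, clip, case and the two look-alike trimmers are in their places, and the arm is clear.

```bash
python3 -c "from rig import ctrl;print(ctrl.job_done())"
```

```text
the job is handed in; nothing more can be done
None
```

The trimmer nearest the base is lying flat in the drawer, the drawer is latched shut, the comb, clip and case were left where they were, and the job was handed in at about 22.6 s of the 69 s allowed.

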